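# Slip a waxed cheese through the cold box's spring flap

### The job

Put the small red waxed cheese away in the blue cold box: push the spring flap down with one finger on its raised yellow pad, keep it held open, and with the other finger push the cheese along the lid and over the edge so that it drops through the opening; then let the flap close by itself and move clear. Do not pick the cheese up or push it onto the flap while that is shut, and leave the jar, the cheese wheel and the cup where they are.

Things in the scene. Friction and masses are not known exactly. Their poses are not given: they have to be found in the camera images.
- coldbox: Fixed blue cold box, 400 x 240 mm (x, y), hollow, floor 12 mm up, flat white lid top at z=180. Origin: underside centre; x = pushing direction, z up. In its frame (mm): flap hinge line along x at y=-55; L-shaped opening filled by the flap: strip x -152..132, y -57..3 plus drop opening x 0..132, y 3..62. The rest of the lid is solid, e.g. the lane x -152..0, y 3..62 under the cheese.
- flap (a joint): Hinge of the grey L-shaped flap, rad: 0 = shut, flush with the lid; grows as it is pushed down into the box; stop at 1.15. A spring shuts it (0.16 N m at 0, 0.2 at 0.8): some 3.5 N on the pad starts it, about 14 N hold it at 0.7, partly sideways, towards box +y. Its plastic is smooth and slippery. The cheese's weight does not open it. Above about 0.5 the cheese drops past it freely.
- flap_pad (a point): Point on the flap's raised yellow pad, 41 mm from the hinge line; box (0,-14,212) mm when shut. Pad: box x -144..124, y -50..-7, flat top 32 mm above the lid when shut. A tip pressed here to 4 mm above lid level opens the flap to about 0.7 rad, and a second fingertip level with it clears the lane. The tip may slide along the pad in box x while pressing.
- drop_edge (a point): Point on the end of the lane, on the lid top, box (0, 37, 180) mm: the edge over which the cheese is pushed in the box's +x direction. Steel guide rails 11 mm high flank the lane: box y 3..7 (x -152..0) and y 62..67 (x -152..132), so the cheese has 55 mm between them.
- cheese: Red waxed cheese block, 44 x 32 x 36 mm (its x, y, z), about 54 g, small white paper label on top; origin at the centre of its underside, z up. Starts on the lane, its x roughly along the box's x, centre 35 to 75 mm before the drop edge, at box y 34 to 40 mm.
- honey_jar: Loose amber jar with brass cap, diameter 48, height 60 mm, standing on the lid's solid +y border near its +x end; origin at underside centre. Leave alone.
- cheese_wheel: Loose yellow cheese wheel, diameter 128, height 50 mm, on the table on the box's +y side; origin at underside centre. Leave alone.
- tasting_cup: Loose white cup, rim diameter 72, height 80 mm, on the table on the box's -y side; origin at underside centre. Leave alone.
Not all that is in view belongs to the job. There is more than one size of the cheese; the job needs the largest.

How it is judged (in metres and radians):
On the way, in this order (a step that is already met when the one before it is completed fails the run):
1. the flap is held pushed open while the cheese still stands on the lane (value of joint flap above 0.35 rad and x of cheese in the frame of coldbox below -0.015 m and z of cheese in the frame of coldbox above 0.17 m), for 0.2 s.
2. the cheese goes down through the opening while the flap is still held open (value of joint flap above 0.3 rad and z of cheese in the frame of coldbox below 0.13 m), for 0.05 s.
At the end, for the whole second after the job is handed in: The cheese lies at rest inside the cold box (its origin within the walls and below 120 mm above the box's underside), the flap has closed itself to within 0.06 rad, and jar, wheel and cup stand upright within 30 mm of their starts (value of joint flap below 0.06 rad and z of cheese in the frame of coldbox between 0 and 0.12 m and x of cheese in the frame of coldbox between -0.19 and 0.19 m and y of cheese in the frame of coldbox between -0.11 and 0.11 m and linear speed of cheese below 0.03 m/s and distance of each of honey_jar, cheese_wheel, tasting_cup from where it was at the start of the episode below 0.03 m and angle between each of honey_jar, cheese_wheel, tasting_cup's own z axis and vertical below 0.2 rad); the robot touches nothing.
It fails at once if the cheese is lifted more than 15 mm off the lid (z of cheese in the frame of coldbox above 0.195 m).
It fails at once if the cheese is pushed onto the shut flap (its centre past the drop edge, still at lid height, flap open less than 0.2 rad) (x of cheese in the frame of coldbox above 0.003 m and z of cheese in the frame of coldbox above 0.165 m and value of joint flap below 0.2 rad).
It fails at once if the jar, wheel or cup is shifted more than 30 mm or tipped (not (distance of honey_jar from where it was at the start of the episode below 0.03 m) or not (distance of cheese_wheel from where it was at the start of the episode below 0.03 m) or not (distance of tasting_cup from where it was at the start of the episode below 0.03 m) or not (angle between honey_jar's own z axis and vertical below 0.2 rad) or not (angle between cheese_wheel's own z axis and vertical below 0.2 rad) or not (angle between tasting_cup's own z axis and vertical below 0.2 rad)).
It also fails if it takes over 40 s, if anything falls off the work surface, if the arm or the gripper's body presses on something with over 40 N, if the wrist force passes 120 N, or if a joint passes its speed limit or range.

### The arm

A 6-joint arm with a two-finger parallel gripper is mounted at the origin on the work surface. World frame = base frame: x ahead of the robot, y to its left, z up, the work surface at z = 0. Lengths are in m, angles in degrees, forces in N, time in s.
With the tool pointing down it reaches from about 0.35 to 0.775 m from the base axis. Payload 7.3 kg.
Tool frame: the origin (TCP) lies at the very end of the fingers, on their centre line; the grasp point (between the pads) lies manip.tcp_to_grasp behind it (manip.tcp_to_grasp is the distance from the TCP to the grasp point, in m); z points along the fingers, y is the line along which they close (so a half turn about z gives the same grasp; the last joint's range is limited). The gripper opens to 92 mm and grips with 3 to 60 N. Pads are 19 mm wide; open, the fingers measure 130 mm over their backs; the gripper's body (75 mm by 190 mm) begins 47 mm behind the grasp point.
Start: joints at [-74.427, 19.595, 87.324, -0, 73.075, -8.365], TCP at [0.213, -0.48, 0.227] pointing down, gripper open.
Joint ranges: [-145.02, 145.02], [-44.19, 115.74], [2.07, 154.8], [-57.11, 237.11], [16.16, 152.29], [-177.93, 177.93]. Speed limits (degrees/s): [147.25, 147.25, 180, 180, 180, 180].

### API

Orientations are given as [roll, pitch, yaw] about the fixed x, y, z axes, in that order (R = Rz(yaw) Ry(pitch) Rx(roll)).
In Python, from bench import manip gives the robot as it stands.
- The arm moves only by the tool step_arm, never from a script. Its argument "motion" is a list of rows, each an object with "fingers": the opening, from -1 (shut) to 1 (fully open), so that 0 is half open; "xyz": the shift along the tool's x, y, z in mm, a list of three; "angular": the turn, a rotation vector about the tool's x, y, z in degrees, a list of three. In form: [{"fingers": fingers, "xyz": [tx, ty, tz], "angular": [ax, ay, az]}, ...]. A call has 1 to 5 rows; each row shifts and turns the commanded pose from where the row before left it, along the tool's axes as they then stand; what a row does not reach is not made up. A row lasts 1/12 s, in which the tool goes at most 41.7 mm and 7.16 degrees, less where a joint would pass 70% of its speed; a pose out of reach is approached as far as the arm can. A call with a gripper value outside its range is refused whole. The fingers move at their own pace and stop on an object; "force" is the grip in N (left out, the last holds). Time passes only in rows, so rows that do not move let the fingers close. It gives the time, the measured TCP pose, the force, the opening and the grip force at its end, in the units of the state.
- manip.sense(): the state, without advancing time (a new reading comes with each control period).
- manip.get_image(name): name is "scene" or "top" or "wrist"; returns a dict with "color" (400x640x3 uint8, red, green, blue), "fov_y" (degrees; the focal length in pixels is half the picture's height over the tangent of half this angle, whatever the lens; pixels are square), "cx", "cy" (the principal point, pixels), "k1" (the pictures are not rectified: a ray, as slopes to the right and down, at radius r is drawn at 1 + k1 r^2 times it, then the intrinsics apply), "position" and "attitude" of the camera in the world; the wrist camera has in their place "tool_from_camera" (4x4, takes a point from camera to tool coordinates, whose origin is the TCP and whose axes are the flange's). Camera axes: x right, y down, z forward; pixel columns grow to the right and rows downward; lengths in m; the calibration is good to about 2 mm. A picture is of the moment at which its call begins: read the wrist's pose just before it. There is no depth.
- manip.hand_in(): hands the job in; it is judged then, once.
Trained networks look in the newest picture that a camera, given by its name, has taken for a name from the list of things; names that differ only in an ending like _2 or _b are one class to them, and where a whole thing is asked for, a point or a joint stands for the part that bears it (a point fixed in the world has none). Each returns a list of dicts, best first, with "p" (0 to 1); they miss things now and then, are a little off and sometimes report something else, mostly with a low value. They report only what shows in the picture. A call takes as long as a camera call. They do not tell look-alikes from the thing itself.
- manip.outline_of(label, camera): "pixels" (400x640 bool, what is visible of it) and "location" ([column, row] as shares, 0 to 1, of the picture: columns of its width, rows of its height, amid what is visible of it).
- manip.tip_of(label, camera): "location" ([column, row] as shares, 0 to 1, of the picture: columns of its width, rows of its height: a listed point, or the origin of a listed thing).
The state is a dict: "time_s": time; "joints": joint angles; "dq": joint speeds; "tau": joint torques, N m; "tcp_pos": TCP position; "orientation": TCP orientation; "wrist_force": force on the tool from outside, world axes, zero at the start; "wrist_torque": the same for the moment, N m; "width": opening from 0.0 (shut) to 1.0 (fully open); "gripper_force": force on a finger pad.
Only numpy, scipy, OpenCV 4.12 (cv2) and the standard library are available. Lean on these libraries where they do the work, as an engineer would, in place of code of your own. Each camera call takes 0.05 s, during which the arm holds its last target. There are 200 camera calls.

## Working session

There is one attempt and no reset: what is moved stays moved. The work goes in short steps, Python scripts to look and compute and a tool call to move; the robot and the scene stay as the last step left them, time stands still between calls to the robot, and variables do not carry over. Pictures are saved under pics/ and viewed, at most 10 in all, crops included, and the job is handed in when it is done.

Besides the shell and the picture viewer there is one more tool, called after ">>>" as name([rows], argument=value, ...), one row to a line, values as JSON. step_arm: Moves the arm, as the interface text tells. Its arguments: {"type":"object","properties":{"motion":{"type":"array"},"force":{"type":"number"}},"required":["motion"]}

```bash
mkdir -p pics; ls; cat > h.py <<'E'
import numpy as np, cv2
from scipy.spatial.transform import Rotation as R
from bench import manip
def campose(im,st=None):
    if 'tool_from_camera' in im:
        T=np.eye(4);T[:3,:3]=R.from_euler('xyz',st['orientation'],degrees=True).as_matrix();T[:3,3]=st['tcp_pos']
        return T@np.array(im['tool_from_camera'])
    T=np.eye(4);a=np.array(im['attitude'])
    T[:3,:3]=a if a.shape==(3,3) else (R.from_euler('xyz',a,degrees=True).as_matrix() if a.size==3 else R.from_quat(a).as_matrix())
    T[:3,3]=im['position'];return T
def K(im):
    f=200/np.tan(np.radians(im['fov_y']/2));return f
def px2w(im,T,uv,z):
    f=K(im);d=(np.array(uv,float).reshape(-1,2)-[im['cx'],im['cy']])/f
    u=d.copy()
    for _ in range(20): u=d/(1+im['k1']*(u**2).sum(1,keepdims=True))
    r=np.c_[u,np.ones(len(u))]@T[:3,:3].T
    s=(z-T[2,3])/r[:,2];return T[:3,3]+r*s[:,None]
def w2px(im,T,P):
    c=(np.array(P,float).reshape(-1,3)-T[:3,3])@T[:3,:3];u=c[:,:2]/c[:,2:]
    return u*(1+im['k1']*(u**2).sum(1,keepdims=True))*K(im)+[im['cx'],im['cy']]
E
python3 - <<'E'
from h import *
s=manip.sense();print(s)
ims={}
for n in['scene','top']:
    im=manip.get_image(n);print({k:v for k,v in im.items() if k!='color'})
    cv2.imwrite(f'pics/{n}.png',im['color'][:,:,::-1])
    T=campose(im)
    for l,z in[('coldbox',0),('flap_pad',.212),('drop_edge',.18),('cheese',.18),('honey_jar',.18),('cheese_wheel',0),('tasting_cup',0)]:
        for r in manip.tip_of(l,n)[:3]:
            uv=np.array(r['location'])*[640,400];print(n,l,round(r['p'],2),uv.round(),px2w(im,T,uv,z)[0].round(4))
E
```

```text
pics
{'time_s': 0.0, 'joints': array([-7.44279272e+01,  1.96357776e+01,  8.73752245e+01,  1.78986269e-03,
        7.30734188e+01, -8.36384348e+00]), 'dq': array([-0.04919291,  0.04822487, -0.06893521, -0.007542  , -0.00828994,
        0.01245708]), 'tau': array([-8.25728580e-05, -4.31234765e+01, -2.44218689e+01,  7.18226214e-02,
        5.60300646e-02, -9.04398416e-05]), 'tcp_pos': array([ 0.21293662, -0.47945915,  0.22606314]), 'orientation': array([-1.79916726e+02, -1.39731017e-02,  2.39353837e+01]), 'wrist_force': array([-0.13492241,  0.42738958, -0.42997213]), 'wrist_torque': array([0.00727159, 0.02439142, 0.02369205]), 'gripper_force': 0.0, 'width': 0.9970562141227497}
{'fov_y': 47.899822254180116, 'cx': 317.65373992065537, 'cy': 191.90791217103666, 'k1': -0.006713486563229641, 'position': array([1.25174243, 0.4962106 , 0.73617222]), 'attitude': array([-124.792586  ,   -0.77701012,  122.3409052 ])}
scene flap_pad 0.88 [274. 157.] [ 0.5473 -0.0583  0.212 ]
scene drop_edge 0.91 [294. 179.] [0.5563 0.0022 0.18  ]
scene cheese 0.81 [331. 272.] [0.7631 0.2228 0.18  ]
scene cheese 0.6
[... 298 characters left out ...]
51, 'cx': 308.33699216752416, 'cy': 201.96352044358832, 'k1': -0.05300797435817297, 'position': array([0.43626798, 0.04405826, 1.19613892]), 'attitude': array([-175.22116263,    0.39294627,  -90.48971354])}
top coldbox 0.72 [341. 197.] [ 0.5507 -0.0497  0.    ]
top flap_pad 0.62 [350. 186.] [ 0.5572 -0.0568  0.212 ]
top cheese 0.57 [332. 218.] [ 0.4786 -0.0109  0.18  ]
top cheese 0.42 [276. 266.] [0.3563 0.1364 0.18  ]
top cheese 0.3 [353. 187.] [ 0.559  -0.0669  0.18  ]
top honey_jar 0.9 [310. 150.] [0.6591 0.046  0.18  ]
top honey_jar 0.72 [341. 199.] [ 0.5293 -0.0348  0.18  ]
top cheese_wheel 0.8 [263. 228.] [0.4589 0.1916 0.    ]
top tasting_cup 0.71 [404. 208.] [ 0.5165 -0.2421  0.    ]
```

View pics/top.png

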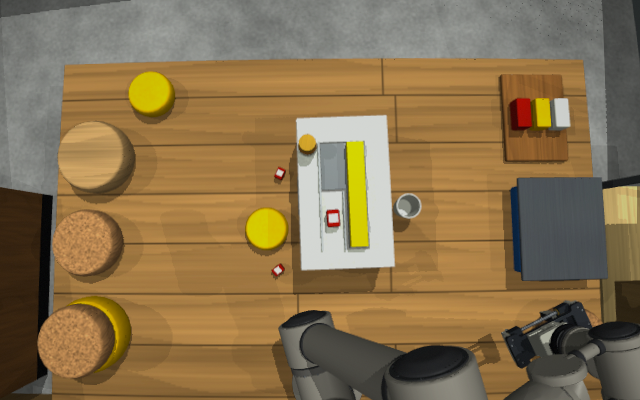

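View pics/scene.png

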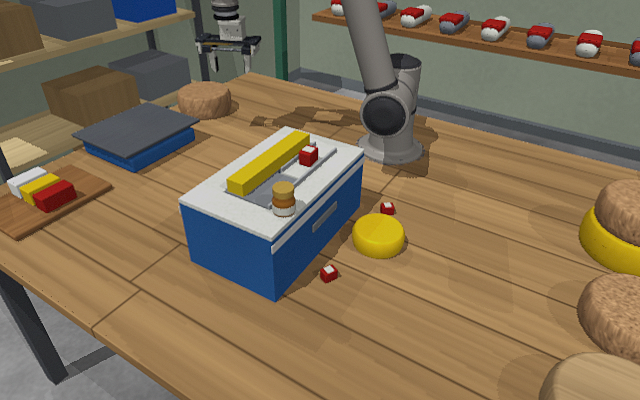

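The top picture shows the box lid at corners (297,117), (386,116), (394,266) and (302,270). The jar is at (308,144), the cup at (408,206) and the wheel at (266,229).

There are three red cheeses: (333,218) on the lane, and two smaller ones on the table at (280,173) and (278,270). The one on the lane fits the description, being the largest and standing on the lane. I'll confirm it in a crop while fitting the box pose.

```bash
cat >> h.py <<'E'
def hullrect(mask,im,T,z):
    n,l,st,_=cv2.connectedComponentsWithStats(mask.astype(np.uint8));i=1+np.argmax(st[1:,4])
    c=max(cv2.findContours((l==i).astype(np.uint8),0,1)[0],key=cv2.contourArea).reshape(-1,2)
    P=px2w(im,T,c,z)[:,:2];return cv2.minAreaRect((P*1000).astype(np.float32)),P
def w2b(P,o,yaw):
    c,s=np.cos(np.radians(yaw)),np.sin(np.radians(yaw));d=np.array(P)[...,:2]-o
    return d@np.array([[c,-s],[s,c]])
def b2w(P,o,yaw):
    c,s=np.cos(np.radians(yaw)),np.sin(np.radians(yaw));return np.array(P)[...,:2]@np.array([[c,s],[-s,c]])+o
E
python3 - <<'E'
from h import *
im=manip.get_image('top');T=campose(im);c=im['color'];print(manip.tcp_to_grasp)
hsv=cv2.cvtColor(c,cv2.COLOR_RGB2HSV)
m=np.zeros((400,640),np.uint8);m[100:280,285:400]=1
w=(hsv[...,1]<40)&(hsv[...,2]>150)&(m>0)
# hull of white component
n,l,st,_=cv2.connectedComponentsWithStats(w.astype(np.uint8));i=1+np.argmax(st[1:,4])
print(st[i]);r,_=hullrect(l==i,im,T,.18);print(r)
red=((hsv[...,0]<8)|(hsv[...,0]>172))&(hsv[...,1]>120)&(m>0)
ye=(hsv[...,0]>20)&(hsv[...,0]<35)&(hsv[...,1]>150)&(m>0)
print('pad',hullrect(ye,im,T,.212)[0])
for k in manip.outline_of('cheese','top')[:3]: print(k['p'],np.array(k['location'])*[640,400],hullrect(k['pixels'],im,T,.2)[0])
print('red',hullrect(red,im,T,.2)[0])
cr=cv2.resize(c[110:280,250:410],None,fx=3.5,fy=3.5,interpolation=cv2.INTER_CUBIC);cv2.imwrite('pics/crop.png',cr[:,:,::-1])
E
```

```text
0.0188
[ 296  115   99  155 9714]
((549.2178344726562, -44.35069274902344), (400.4097900390625, 241.38803100585938), 1.654593586921692)
pad ((539.3195190429688, -71.93521881103516), (266.30743408203125, 46.0373649597168), 1.5761842727661133)
0.77 [331.008 217.72 ] ((479.3529052734375, -11.101104736328125), (33.155582427978516, 43.33269500732422), 89.47906494140625)
0.59 [277.504 267.4  ] ((349.73431396484375, 128.90463256835938), (21.40625, 30.307369232177734), 44.434574127197266)
0.48 [277.824 170.68 ] ((596.9661865234375, 123.55699157714844), (24.35249137878418, 30.15007781982422), 63.39676284790039)
red ((478.0745849609375, -11.045906066894531), (33.06864929199219, 40.775718688964844), 89.47856140136719)
```

View pics/crop.png

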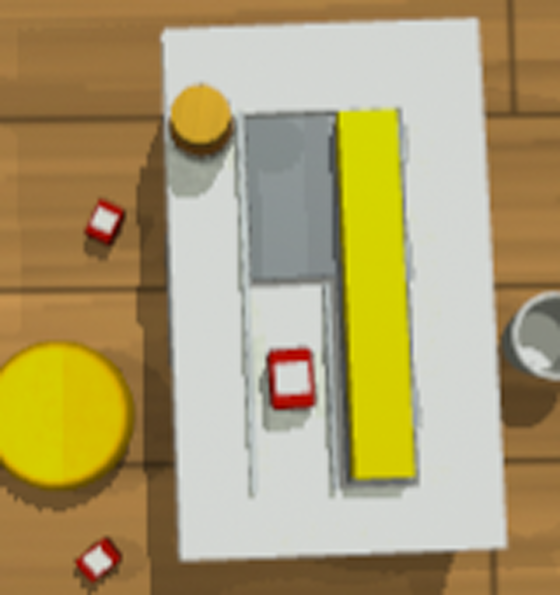

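The crop confirms the largest cheese is on the lane between the rails, and the two on the table are clearly smaller. The box fit is centre (549,-44) mm with yaw 1.65°, and the cheese is at box (-70, 35). Both match the given sizes and ranges. Moving now.

>>> step_arm([
  {"fingers":-0.28,"xyz":[0,0,-25],"angular":[0,0,5.6]},
  {"fingers":-0.28,"xyz":[0,0,-25],"angular":[0,0,5.6]},
  {"fingers":-0.28,"xyz":[0,0,-25],"angular":[0,0,5.6]},
  {"fingers":-0.28,"xyz":[0,0,-15],"angular":[0,0,5.5]},
  {"fingers":-0.28,"xyz":[0,0,0],"angular":[0,0,0]},
], force=40)

```text
time_s: 1.32
tcp_pos: [0.2134, -0.4811, 0.3203]
orientation: [179.6, -0.1, 1.4]
wrist_force: [-0.6, -0.0, 0.0]
width: 0.687
gripper_force: 0.0
```

>>> step_arm([
  {"fingers":-0.28,"xyz":[17.3,-33.6,0],"angular":[0,0,0]},
  {"fingers":-0.28,"xyz":[17.3,-33.6,0],"angular":[0,0,0]},
  {"fingers":-0.28,"xyz":[17.3,-33.6,0],"angular":[0,0,0]},
  {"fingers":-0.28,"xyz":[17.3,-33.6,0],"angular":[0,0,0]},
  {"fingers":-0.28,"xyz":[17.3,-33.6,0],"angular":[0,0,0]},
])

```text
time_s: 1.73
tcp_pos: [0.2948, -0.3075, 0.3155]
orientation: [-179.9, 0.0, 1.8]
wrist_force: [0.3, -0.2, 0.5]
width: 0.372
gripper_force: 0.0
```

>>> step_arm([
  {"fingers":-0.28,"xyz":[17.3,-33.6,0],"angular":[0,0,0]},
  {"fingers":-0.28,"xyz":[17.3,-33.6,0],"angular":[0,0,0]},
  {"fingers":-0.28,"xyz":[17.3,-33.6,0],"angular":[0,0,0]},
  {"fingers":-0.28,"xyz":[17.3,-33.6,0],"angular":[0,0,0]},
  {"fingers":-0.28,"xyz":[17.3,-33.6,0],"angular":[0,0,0]},
])

```text
time_s: 2.15
tcp_pos: [0.3763, -0.1371, 0.3158]
orientation: [-180.0, 0.1, 1.8]
wrist_force: [0.8, -1.2, 0.7]
width: 0.362
gripper_force: 0.0
```

>>> step_arm([
  {"fingers":-0.28,"xyz":[17.3,-33.6,0],"angular":[0,0,0]},
  {"fingers":-0.28,"xyz":[17.3,-33.6,0],"angular":[0,0,0]},
  {"fingers":-0.28,"xyz":[17.3,-33.6,0],"angular":[0,0,0]},
  {"fingers":-0.28,"xyz":[0,0,0],"angular":[0,0,0]},
  {"fingers":-0.28,"xyz":[0,0,0],"angular":[0,0,0]},
])

```text
time_s: 2.57
tcp_pos: [0.4253, -0.0349, 0.3156]
orientation: [-180.0, 0.1, 2.0]
wrist_force: [0.2, -0.8, 0.5]
width: 0.356
gripper_force: 0.0
```

```bash
python3 - <<'E'
from h import *
o=np.array([.5492,-.0444]);yaw=1.65
s=manip.sense();im=manip.get_image('wrist');T=campose(im,s);print(s['tcp_pos'],s['orientation'],w2b(s['tcp_pos'],o,yaw))
c=im['color'].copy();hsv=cv2.cvtColor(c,cv2.COLOR_RGB2HSV)
for k in manip.outline_of('cheese','wrist')[:3]:
    r,P=hullrect(k['pixels'],im,T,.216);print('ch',k['p'],np.array(k['location'])*[640,400],r,w2b(np.array(r[0])/1000,o,yaw))
for l,z in[('flap_pad',.212),('drop_edge',.18)]:
    for k in manip.tip_of(l,'wrist')[:1]:
        uv=np.array(k['location'])*[640,400];print(l,k['p'],uv,w2b(px2w(im,T,uv,z)[0],o,yaw))
def poly(B,z,col):
    W=b2w(np.array(B)/1000,o,yaw);p=w2px(im,T,np.c_[W,np.full(len(W),z)]);cv2.polylines(c,[p.astype(int).reshape(-1,1,2)],True,col,1)
poly([(-144,-50),(124,-50),(124,-7),(-144,-7)],.212,(0,0,255))
poly([(-152,7),(0,7),(0,62),(-152,62)],.18,(255,0,255))
poly([(-91.7,19.3),(-47.7,19.3),(-47.7,51.3),(-91.7,51.3)],.216,(0,255,0))
cv2.imwrite('pics/w1.png',c[:,:,::-1])
E
```

```text
[ 0.42534998 -0.03493702  0.31555178] [-1.79978410e+02  1.05102367e-01  2.03727175e+00] [-0.12352619  0.01302519]
ch 0.75 [192.128 215.72 ] ((406.5628356933594, 68.43760681152344), (14.582082748413086, 26.19553565979004), 38.6911506652832) [-0.13932898  0.11689791]
ch 0.62 [289.28 126.92] ((480.6331481933594, -10.579572677612305), (43.12671661376953, 32.47056579589844), 4.105876922607422) [-0.0675646   0.03578071]
flap_pad 0.65 [357.504  30.4  ] [-0.00033157 -0.01375673]
drop_edge 0.82 [290.112  34.28 ] [0.00235331 0.03725565]
```

View pics/w1.png

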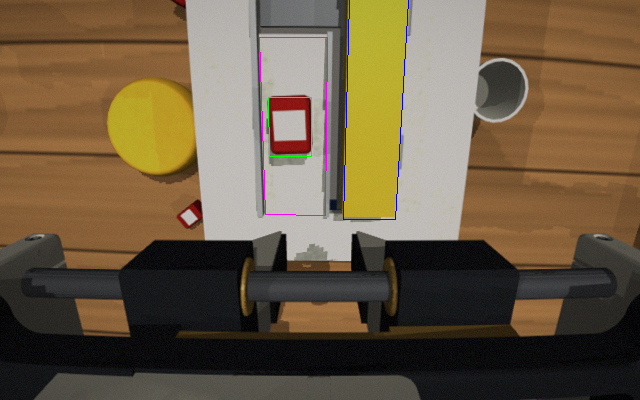

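The overlay lands on the pad, lane and cheese to about 2 mm. The cheese is at image (290,125), box (-68, 36), and the finger line is about 24 mm behind its rear face. I'll descend to just above the pad.

>>> step_arm([
  {"fingers":-0.22,"xyz":[0,3,25],"angular":[0,0,0.4]},
  {"fingers":-0.22,"xyz":[0,0,25],"angular":[0,0,0]},
  {"fingers":-0.22,"xyz":[0,0,25],"angular":[0,0,0]},
  {"fingers":-0.22,"xyz":[0,0,15],"angular":[0,0,0]},
  {"fingers":-0.22,"xyz":[0,0,0],"angular":[0,0,0]},
])

```text
time_s: 3.18
tcp_pos: [0.4232, -0.0406, 0.2239]
orientation: [-179.9, 0.3, 1.1]
wrist_force: [0.1, 0.2, -0.0]
width: 0.388
gripper_force: 0.0
```

>>> step_arm([
  {"fingers":-0.22,"xyz":[0,0,7],"angular":[0,0,0]},
  {"fingers":-0.22,"xyz":[0,0,7],"angular":[0,0,0]},
  {"fingers":-0.22,"xyz":[0,0,7],"angular":[0,0,0]},
  {"fingers":-0.22,"xyz":[0,0,0],"angular":[0,0,0]},
])

```text
time_s: 3.52
tcp_pos: [0.426, -0.04, 0.2057]
orientation: [180.0, -0.1, 1.2]
wrist_force: [0.5, -0.5, 4.0]
width: 0.389
gripper_force: 1.9
```

```bash
python3 - <<'E'
from h import *
o=np.array([.5492,-.0444]);yaw=1.65
s=manip.sense();print(s['tcp_pos'],s['orientation'],w2b(s['tcp_pos'],o,yaw),s['wrist_force'],s['width'])
a=manip.get_image('wrist')['color'];b=manip.get_image('scene')['color'][110:260,160:400]
b=cv2.resize(b,(640,400),interpolation=cv2.INTER_CUBIC)
v=cv2.resize(np.vstack([a[:220],b]),None,fx=.95,fy=.95);cv2.imwrite('pics/p1.png',v[:,:,::-1])
E
```

```text
[ 0.42600594 -0.03998828  0.20574983] [ 1.79988335e+02 -1.00891817e-01  1.21734334e+00] [-0.12301595  0.00795714] [ 0.47196726 -0.53256297  4.01811291] 0.3891042876780955
```

View pics/p1.png

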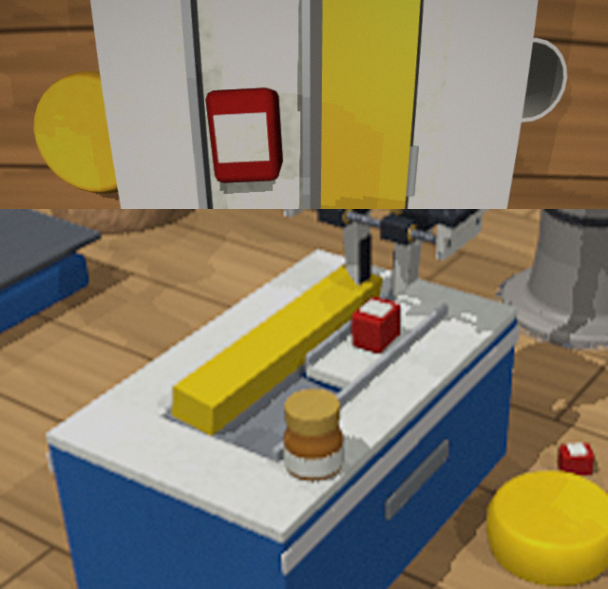

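The pad finger rests on the yellow pad and the flap has started to move (4 N). The other finger is in the lane behind the cheese. Pressing further.

>>> step_arm([
  {"fingers":-0.22,"xyz":[0,-1,5],"angular":[0,0,-0.4]},
  {"fingers":-0.22,"xyz":[0,-1,5],"angular":[0,0,0]},
  {"fingers":-0.22,"xyz":[0,0,4],"angular":[0,0,0]},
  {"fingers":-0.22,"xyz":[0,0,0],"angular":[0,0,0]},
])

```text
time_s: 3.95
tcp_pos: [0.4258, -0.0365, 0.192]
orientation: [-179.9, -0.1, 1.6]
wrist_force: [-0.2, 7.2, 6.8]
width: 0.384
gripper_force: 4.4
```

>>> step_arm([
  {"fingers":-0.22,"xyz":[0,0,2],"angular":[0,0,0]},
  {"fingers":-0.22,"xyz":[0,0,2],"angular":[0,0,0]},
  {"fingers":-0.22,"xyz":[0,0,0],"angular":[0,0,0]},
])

```text
time_s: 4.2
tcp_pos: [0.4257, -0.036, 0.1882]
orientation: [-179.8, -0.1, 1.6]
wrist_force: [0.1, 9.0, 6.2]
width: 0.387
gripper_force: 5.2
```

```bash
python3 - <<'E'
from h import *
o=np.array([.5492,-.0444]);yaw=1.65
s=manip.sense();print(s['tcp_pos'],s['orientation'],w2b(s['tcp_pos'],o,yaw),s['wrist_force'],s['width'])
im=manip.get_image('scene');T=campose(im);c=im['color'].copy()
for th,col in[(.5,(0,255,0)),(.7,(255,0,255)),(.9,(0,255,255))]: # far pad end edge
    P=[]
    for a in(5,48):
        y=a*np.cos(th)+32*np.sin(th)-55;z=180+32*np.cos(th)-a*np.sin(th);w=b2w(np.array([.124,y/1000]),o,yaw);P.append([*w,z/1000])
    p=w2px(im,T,P);print(th,p);cv2.line(c,tuple(p[0].astype(int)),tuple(p[1].astype(int)),col,1)
b=cv2.resize(c[120:230,180:360],(800,489),interpolation=cv2.INTER_CUBIC)
cv2.imwrite('pics/p2.png',b[:,:,::-1])
E
```

```text
[ 0.42572634 -0.03601937  0.1882383 ] [-1.79820029e+02 -8.34868101e-02  1.64101842e+00] [-0.12318115  0.01193245] [0.06240209 8.9968829  6.19739071] 0.38734282039015516
0.5 [[231.86059454 182.71272461]
 [246.75911553 196.08108797]]
0.7 [[233.79460389 185.10373912]
 [247.12105556 200.4849073 ]]
0.9 [[235.40229382 187.68568926]
 [246.61996897 204.39760809]]
```

View pics/p2.png

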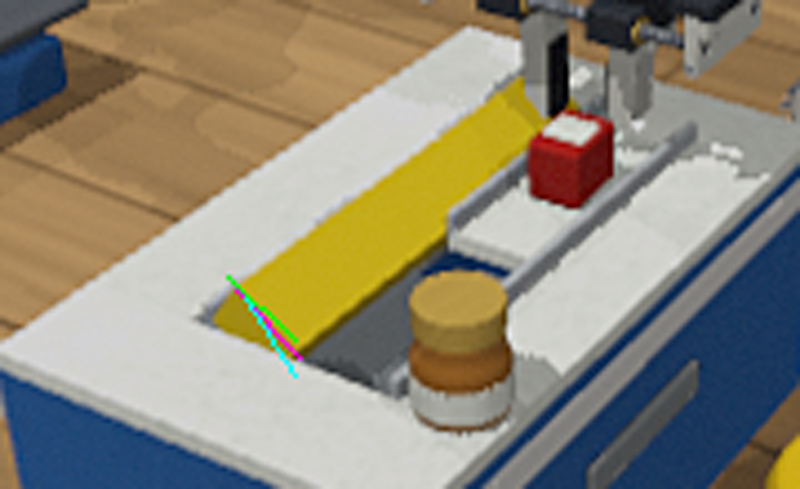

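The picture shows the flap at about 0.7 rad, with the pad's lower edge at crop (295,352) on the 0.7 line. The opening is clear and the cheese is untouched. Now I'll push along +x at constant height.

>>> step_arm([
  {"fingers":-0.22,"xyz":[5,0,0],"angular":[0,0,0]},
  {"fingers":-0.22,"xyz":[8,0,0],"angular":[0,0,0]},
  {"fingers":-0.22,"xyz":[8,0,0],"angular":[0,0,0]},
  {"fingers":-0.22,"xyz":[7,0,0],"angular":[0,0,0]},
  {"fingers":-0.22,"xyz":[7,0,0],"angular":[0,0,0]},
])

```text
time_s: 4.67
tcp_pos: [0.4601, -0.036, 0.1882]
orientation: [-179.9, 0.1, 1.7]
wrist_force: [-2.9, 4.4, 6.0]
width: 0.388
gripper_force: 3.6
```

>>> step_arm([
  {"fingers":-0.22,"xyz":[7,0,0],"angular":[0,0,0]},
  {"fingers":-0.22,"xyz":[7,0,0],"angular":[0,0,0]},
  {"fingers":-0.22,"xyz":[7,0,0],"angular":[0,0,0]},
  {"fingers":-0.22,"xyz":[7,0,0],"angular":[0,0,0]},
])

```text
time_s: 5.0
tcp_pos: [0.4881, -0.0352, 0.1882]
orientation: [-179.9, 0.1, 1.7]
wrist_force: [-3.1, 3.1, 4.4]
width: 0.393
gripper_force: 3.4
```

```bash
python3 - <<'E'
from h import *
o=np.array([.5492,-.0444]);yaw=1.65
s=manip.sense();print(s['tcp_pos'],s['orientation'],w2b(s['tcp_pos'],o,yaw),s['wrist_force'],s['width'])
im=manip.get_image('scene');c=im['color']
b=cv2.resize(c[120:230,180:360],(800,489),interpolation=cv2.INTER_CUBIC)
cv2.imwrite('pics/p3.png',b[:,:,::-1])
E
```

```text
[ 0.48806109 -0.03516514  0.18819571] [-1.79929616e+02  6.06952120e-02  1.65477288e+00] [-0.06084765  0.01099146] [-3.05443261  3.11749143  4.35597431] 0.3926707096772007
```

View pics/p3.png

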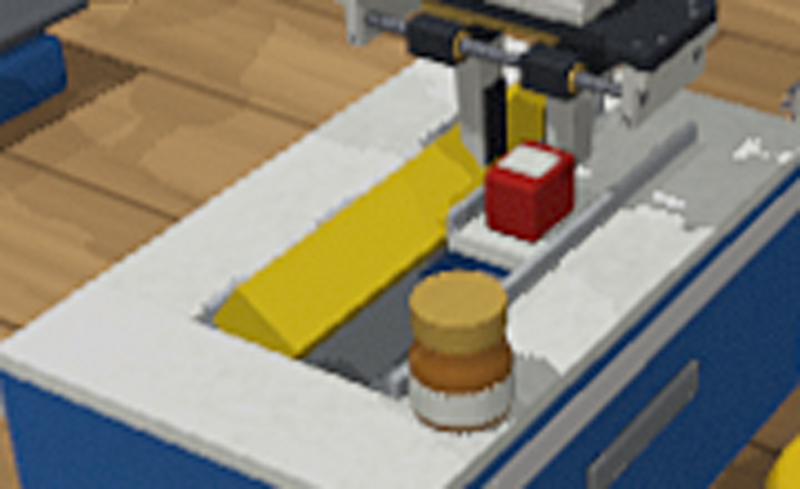

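The flap is still held at about 0.7. The cheese at crop (530,190) is upright on the lane and moving toward the edge. Continuing.

>>> step_arm([
  {"fingers":-0.22,"xyz":[7,0,0],"angular":[0,0,0]},
  {"fingers":-0.22,"xyz":[7,0,0],"angular":[0,0,0]},
  {"fingers":-0.22,"xyz":[7,0,0],"angular":[0,0,0]},
  {"fingers":-0.22,"xyz":[7,0,0],"angular":[0,0,0]},
  {"fingers":-0.22,"xyz":[7,0,0],"angular":[0,0,0]},
])

```text
time_s: 5.47
tcp_pos: [0.5231, -0.0341, 0.1883]
orientation: [-179.9, 0.1, 1.7]
wrist_force: [-2.7, 3.8, 5.5]
width: 0.39
gripper_force: 3.5
```

>>> step_arm([
  {"fingers":-0.22,"xyz":[7,0,0],"angular":[0,0,0]},
  {"fingers":-0.22,"xyz":[6,0,0],"angular":[0,0,0]},
  {"fingers":-0.22,"xyz":[5,0,0],"angular":[0,0,0]},
  {"fingers":-0.22,"xyz":[0,0,0],"angular":[0,0,0]},
  {"fingers":-0.22,"xyz":[0,0,0],"angular":[0,0,0]},
])

```text
time_s: 5.88
tcp_pos: [0.5422, -0.034, 0.1884]
orientation: [-180.0, -0.1, 1.7]
wrist_force: [0.3, 3.9, 5.7]
width: 0.389
gripper_force: 3.3
```

```bash
python3 - <<'E'
from h import *
o=np.array([.5492,-.0444]);yaw=1.65
s=manip.sense();print(s['tcp_pos'],s['orientation'],w2b(s['tcp_pos'],o,yaw),s['wrist_force'],s['width'])
im=manip.get_image('scene');c=im['color']
b=cv2.resize(c[120:230,180:360],(640,391),interpolation=cv2.INTER_CUBIC)
a=manip.get_image('wrist')['color'][:200]
cv2.imwrite('pics/p4.png',np.vstack([b,a])[:,:,::-1])
E
```

```text
[ 0.54215303 -0.03395655  0.18835522] [-1.79970951e+02 -1.16918372e-01  1.66073673e+00] [-0.00674334  0.01064203] [0.26913977 3.94075248 5.74505223] 0.38936691326914313
```

View pics/p4.png

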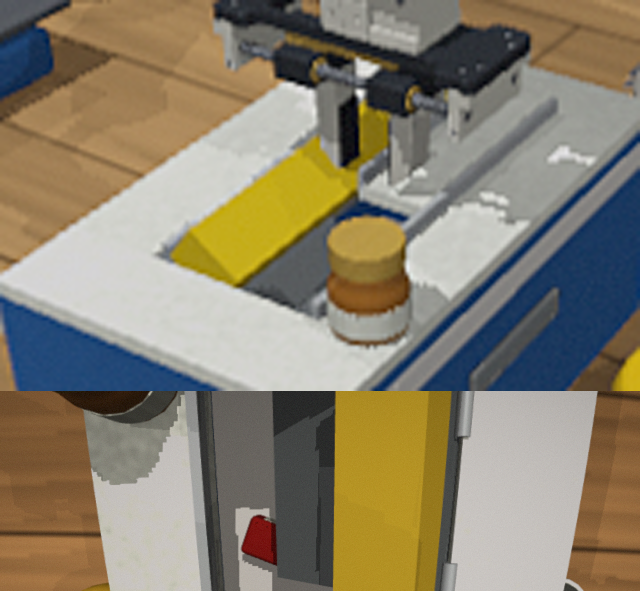

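The cheese has dropped to the box floor (red at wrist (260,540)) while the flap was held open. I'll lift straight up so the flap closes, then back away.

>>> step_arm([
  {"fingers":-0.22,"xyz":[0,0,-6],"angular":[0,0,0]},
  {"fingers":-0.22,"xyz":[0,0,-8],"angular":[0,0,0]},
  {"fingers":-0.22,"xyz":[0,0,-8],"angular":[0,0,0]},
  {"fingers":-0.22,"xyz":[0,0,-10],"angular":[0,0,0]},
  {"fingers":-0.22,"xyz":[0,0,-20],"angular":[0,0,0]},
])

```text
time_s: 6.4
tcp_pos: [0.5401, -0.0345, 0.2389]
orientation: [-180.0, 0.2, 1.6]
wrist_force: [0.4, -0.0, -1.4]
width: 0.39
gripper_force: 0.0
```

>>> step_arm([
  {"fingers":-0.22,"xyz":[0,0,-30],"angular":[0,0,0]},
  {"fingers":-0.22,"xyz":[0,0,-30],"angular":[0,0,0]},
  {"fingers":-0.22,"xyz":[-20,0,-20],"angular":[0,0,0]},
  {"fingers":-0.22,"xyz":[-20,0,0],"angular":[0,0,0]},
  {"fingers":-0.22,"xyz":[-20,0,0],"angular":[0,0,0]},
])

```text
time_s: 6.82
tcp_pos: [0.4809, -0.0364, 0.3213]
orientation: [180.0, -0.1, 1.6]
wrist_force: [0.5, -0.3, 0.0]
width: 0.389
gripper_force: 0.0
```

>>> step_arm([
  {"fingers":-0.22,"xyz":[0,0,0],"angular":[0,0,0]},
  {"fingers":-0.22,"xyz":[0,0,0],"angular":[0,0,0]},
  {"fingers":-0.22,"xyz":[0,0,0],"angular":[0,0,0]},
  {"fingers":-0.22,"xyz":[0,0,0],"angular":[0,0,0]},
  {"fingers":-0.22,"xyz":[0,0,0],"angular":[0,0,0]},
])

```text
time_s: 7.23
tcp_pos: [0.4819, -0.0362, 0.3193]
orientation: [-180.0, 0.0, 1.6]
wrist_force: [-0.3, -0.2, -0.8]
width: 0.395
gripper_force: 0.0
```

```bash
python3 - <<'E'
from h import *
im=manip.get_image('scene');c=im['color']
b=cv2.resize(c[100:300,180:420],(640,533),interpolation=cv2.INTER_CUBIC)
cv2.imwrite('pics/p5.png',b[:,:,::-1])
E
```

```text
(no output)
```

View pics/p5.png

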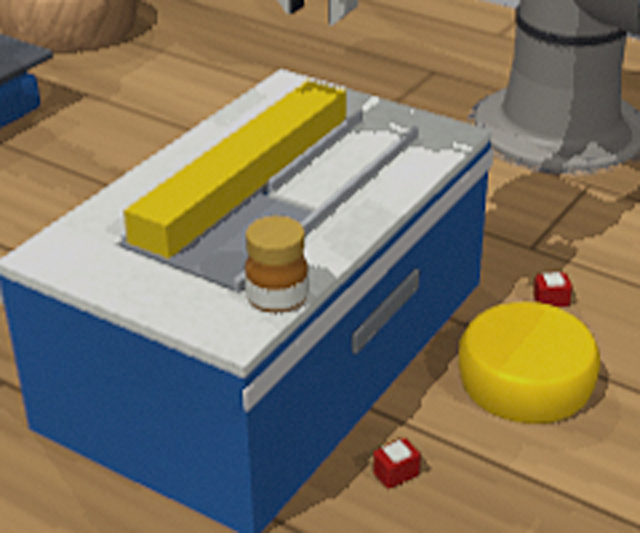

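The flap is shut flush, the lane is empty, the jar and wheel are in place, and the arm is clear.

```bash
python3 -c "
from bench import manip
print(manip.hand_in())"
```

```text
the job is handed in; nothing more can be done
None
```

The job is handed in: the red cheese dropped through the held-open flap into the cold box, the flap closed by itself, and the arm is clear. The jar and wheel look unmoved in the last picture, and the arm went nowhere near the cup, which that picture didn't show; the hand-in gave no verdict.

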